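# Feel along the chevron seal bar

### The arm

A 7-joint arm with a two-finger parallel gripper is mounted at the origin on the work surface. World frame = base frame: x ahead of the robot, y to its left, z up, the work surface at z = 0. Lengths are in m, angles in rad, forces in N, time in s.
With the tool pointing down it reaches from about 0.425 to 0.95 m from the base axis. Payload 16.7 kg.
Tool frame: the origin (TCP) lies between the finger pads, 19 mm behind the fingertips; this is the grasp point; z points along the fingers, y is the line along which they close (so a half turn about z gives the same grasp; the last joint's range is limited). The gripper opens to 94 mm and grips with 3 to 60 N. Pads are 16 mm wide; open, the fingers measure 119 mm over their backs; the gripper's body (75 mm by 177 mm) begins 78 mm behind the grasp point.
Start: joints at [1.149, 0.426, 0.074, 1.606, -0.034, 1.111, -0.067], TCP at [0.182, -0.65, 0.224] pointing down, gripper open.
Joint ranges: [-2.85, 2.85], [-0.5, 2.14], [-1.23, 1.37], [0.21, 2.46], [-1.02, 4.16], [0.16, 2.05], [-2.73, 2.73]. Speed limits (rad/s): [1.89, 1.89, 2.39, 2.39, 3.01, 3.01, 3.01].

### API

Orientations are given as a 3x3 rotation matrix whose columns are the frame's x, y, z axes.
In Python, from bench import sensors, optics, order, search_frame, regions_of, spot_point gives the robot as it stands.
- The arm moves only by the tool arm_command, never from a script. Its argument "steps" is a list of rows, each a list of 2 entries, a list of its own where there are three numbers: the shift along the world's x, y, z as a fraction of full scale, then the turn about the world's z as a fraction of full scale. In form: [[[x, y, z], yaw], ...]. A call has 1 to 20 rows; each row shifts and turns the commanded pose from where the row before left it; what a row does not reach is not made up. Full scale, the value 1, is 0.025 m for a shift and 0.08 rad for a turn. A row lasts 1/10 s, in which the tool goes at most 50 mm and 8.59 degrees, less where a joint would pass 70% of its speed; a pose out of reach is approached as far as the arm can. A call with a number of a shift or a turn outside -1 to 1 is refused whole. A call with a gripper value outside its range is refused whole. "claw" is the opening, from 0 (shut) to 1 (fully open), set as the call begins (left out, the last holds). The fingers move at their own pace and stop on an object; "grip_force" is the grip in N (left out, the last holds). Time passes only in rows, so rows that do not move let the fingers close. It gives the time, the measured TCP pose, the force, the opening and the grip force at its end, in the units of the state.
- sensors.observe(): the state, without advancing time (a new reading comes with each control period).
- optics.snapshot(name): name is "side" or "top"; returns a dict with "image" (384x512x3 uint8, red, green, blue), "fov_y" (degrees; the focal length in pixels is half the picture's height over the tangent of half this angle, whatever the lens; pixels are square), "cx", "cy" (the principal point, pixels), "k1" (the pictures are not rectified: a ray, as slopes to the right and down, at radius r is drawn at 1 + k1 r^2 times it, then the intrinsics apply), "rvec" (rotation vector, rad) and "tvec" (3), from world to camera coordinates, as OpenCV has them. Camera axes: x right, y down, z forward; pixel columns grow to the right and rows downward; lengths in m; the calibration is good to about 2 mm. A picture is of the moment at which its call begins. There is no depth.
- order.close_job(): hands the job in; it is judged then, once.
Trained networks look in the newest picture that a camera, given by its name, has taken for a name from the list of things; names that differ only in an ending like _2 or _b are one class to them, and where a whole thing is asked for, a point or a joint stands for the part that bears it (a point fixed in the world has none). Each returns a list of dicts, best first, with "conf" (0 to 1); they miss things now and then, are a little off and sometimes report something else, mostly with a low value. They report only what shows in the picture. A call takes as long as a camera call.
- search_frame(camera, target): "xy" ([column, row] in pixels, amid what is visible of it).
- regions_of(camera, target): "region" (384x512 bool, what is visible of it) and "xy" ([column, row] in pixels, amid what is visible of it).
- spot_point(camera, target): "xy" ([column, row] in pixels: a listed point, or the origin of a listed thing).
The state is a dict: "t": time; "joint_positions": joint angles; "qd": joint speeds; "joint_torque": joint torques, N m; "ee_pos": TCP position; "tool_rot": TCP orientation; "contact_force": force on the tool from outside, world axes, zero at the start; "moment": the same for the moment, N m; "grip_width": finger opening in m; "grasp_force": force on a finger pad.
Only numpy, scipy, OpenCV 4.12 (cv2) and the standard library are available. Lean on these libraries where they do the work, as an engineer would, in place of code of your own. Each camera call takes 0.05 s, during which the arm holds its last target. There are 200 camera calls.

### The job

Check the sprung V-shaped bar of the pouch sealer by touch: with the closed fingertips, start at the end beside the round nut and run lightly along the top of the bar, around the point of the V, to the end beside the square block, pressing it slightly down all the way but never hard onto its stop, and never lifting it. Finish while holding there: the program ends with the fingertips still resting lightly on the bar's end beside the square block, keeping it slightly down. Pick nothing up and leave the jar, the stopper and the other loose things where they stand.

Things in the scene. Friction and masses are not known exactly. Their poses are not given: they have to be found in the camera images.
- sealer: the sealer's fixed white bed, a slab 190 x 370 x 25 mm lying on the table. Origin: centre of its underside, z up; its long side runs along its own y; it is turned about the vertical by up to 0.4 rad. It carries the dark steel V-shaped bar on four spring posts, clear above the bed; nothing but the posts is under the bar
- bar (a joint): height of the V-shaped bar on its springs, m: 0 at rest, positive when pushed down (stop at 0.014), negative when lifted (stop at -0.012). It moves straight up and down as one piece without tilting, wherever pushed; about 0.5 N per mm; returns when let go. 1 to 11 mm down counts as lightly pressed, over 12.5 mm as pressed hard onto its stop
- bar_apex (a point): point of the V, on the middle line of the bar's top face, 28 mm from the bed's middle towards the bed's +x. The bar: dark steel, two straight arms 130 mm long, 16 mm wide, 14 mm thick, meeting here at an inside angle of 130 degrees, open towards the bed's -x; flat top 70 mm above the table at rest. This point moves down with the bar
- bar_end_left (a point): outer end of the arm on the bed's +y side, on the middle line of the bar's top face, right at the end of the metal. Moves down with the bar
- bar_end_right (a point): the same for the arm on the bed's -y side
- round_nut: round dark steel nut, 40 mm across, 12 mm high with a stud to 18 mm, fixed on the bed 32 mm beyond one end of the bar (centre to bar end), in line with that arm; which end differs from start to start. The trace starts at the bar end beside it. Its top is 27 mm below the bar's top. Origin: centre of its underside, on the bed
- square_block: square dark steel block, 40 x 40 mm, 14 mm high with a stud to 17 mm, fixed on the bed in the same way (32 mm, in line) beyond the other end of the bar. The trace finishes at the bar end beside it. Origin: centre of its underside, on the bed
- jar: small clear jar with white lid, 38 mm across, 45 mm tall, loose on the bed inside the open V, its side about 60 mm from the arms (its top is as high as the bar's). To be left alone. Origin: centre of its underside
- stopper: dark rubber stopper, 32 mm across, 24 mm tall, loose on the bed on the outer side of the V. To be left alone. Origin: centre of its underside
- wash_bottle: white bottle with blue cap, 60 mm across, 110 mm tall, loose on the table left of the sealer. To be left alone. Origin: centre of its underside
- tape_roll: clear roll core lying flat, 90 mm across, 24 mm high, loose on the table beyond the sealer. To be left alone. Origin: centre of its underside
- beaker: open white cup, 76 mm across, 85 mm tall, loose on the table right of the sealer. To be left alone. Origin: centre of its underside
- spatula: flat spatula 200 mm long, loose on the table on the robot's right. To be left alone. Origin: centre of its underside

How it is judged:
By the outcome, as a careful person would: the job done as asked, in the order asked, and still so for the second after the job is handed in, while the arm keeps its last pose, push and grip.
It also fails if it takes over 45 s, if anything falls off the work surface, if the arm or the gripper's body presses on something with over 40 N, if the wrist force passes 120 N, or if a joint passes its speed limit or range.

## Working session

There is one attempt and no reset: what is moved stays moved. The work goes in short steps, Python scripts to look and compute and a tool call to move; the robot and the scene stay as the last step left them, time stands still between calls to the robot, and variables do not carry over. Pictures are saved under pics/ and viewed, at most 10 in all, crops included, and the job is handed in when it is done.

Besides the shell and the picture viewer there is one more tool, called after "Emit:" by a JSON object that holds its "method" and its "body". arm_command: Moves the arm, as the interface text tells. Its arguments: {"type":"object","properties":{"steps":{"type":"array"},"claw":{"type":"number"},"grip_force":{"type":"number"}},"required":["steps"]}

```bash
mkdir -p pics; cat > h.py <<'E'
import numpy as np, cv2
from bench import sensors, optics, order, search_frame, regions_of, spot_point
def ray(s,xy):
    f=192/np.tan(np.radians(s["fov_y"]/2)); 
    d=np.array([(xy[0]-s["cx"])/f,(xy[1]-s["cy"])/f]); u=d.copy()
    for _ in range(30): u=d/(1+s["k1"]*(u@u))
    R=cv2.Rodrigues(np.array(s["rvec"],float))[0]; t=np.array(s["tvec"],float).ravel()
    return -R.T@t, R.T@np.array([u[0],u[1],1])
def atz(s,xy,z):
    c,d=ray(s,xy); return c+d*(z-c[2])/d[2]
def proj(s,P):
    f=192/np.tan(np.radians(s["fov_y"]/2))
    R=cv2.Rodrigues(np.array(s["rvec"],float))[0]; q=R@np.array(P)+np.array(s["tvec"],float).ravel()
    u=q[:2]/q[2]; u=u*(1+s["k1"]*(u@u)); return u*f+[s["cx"],s["cy"]]
E
python3 - <<'E'
from h import *
np.set_printoptions(precision=4,suppress=True)
S={}
for c in("top","side"):
    s=S[c]=optics.snapshot(c); cv2.imwrite(f"pics/{c}0.png",s["image"][:,:,::-1])
    print(c,"cam",ray(s,(256,192))[0],s["k1"])
    for n,z in(("bar_apex",.07),("bar_end_left",.07),("bar_end_right",.07),("round_nut",.025),("square_block",.025),("sealer",0),("jar",.025),("stopper",.025),("wash_bottle",0),("beaker",0),("tape_roll",0)):
        for r in spot_point(c,n)[:2]: print(n,r["conf"],np.array(r["xy"]),atz(s,r["xy"],z))
o=sensors.observe(); print(o["t"],o["ee_pos"],o["tool_rot"],o["contact_force"],o["grip_width"])
E
```

```text
top cam [0.3856 0.017  1.2091] -0.033931075746997004
bar_apex 0.6 [249.3 170.3] [0.5987 0.0209 0.07  ]
bar_end_left 0.86 [208.9 188.1] [0.5427 0.141  0.07  ]
bar_end_left 0.18 [373.8 157.5] [ 0.6445 -0.3593  0.07  ]
bar_end_right 0.86 [289.4 186.9] [ 0.5499 -0.1004  0.07  ]
round_nut 0.56 [200.7 194.3] [0.5291 0.1708 0.025 ]
square_block 0.47 [294.1 192.2] [ 0.5398 -0.1197  0.025 ]
square_block 0.3 [373.7 159. ] [ 0.6499 -0.3737  0.025 ]
sealer 0.79 [247.9 184. ] [0.5673 0.0249 0.    ]
jar 0.58 [245.4 202.1] [0.5067 0.0316 0.025 ]
stopper 0.62 [202.9 161.4] [0.6333 0.1672 0.025 ]
wash_bottle 0.58 [147.3 157.9] [0.6473 0.3491 0.    ]
beaker 0.67 [375.5 157.1] [ 0.6619 -0.388   0.    ]
side cam [0.2428 0.5602 0.8262] 0.017660106391536045
bar_apex 0.85 [229.6 199. ] [0.5937 0.0304 0.07  ]
bar_end_left 0.77 [223.8 233.5] [0.5501 0.1399 0.07  ]
bar_end_left 0.54 [164.5 204.5] [0.7484 0.1282 0.07  ]
bar_end_right 0.93 [266.3 174.5] [ 0.5411 -0.1021  0.07  ]
round_nut 0.55 [229.6 253.9] [0.5222 0.1646 0.025 ]
square_block 0.48 [270.7 180.2] [ 0.5358 -0.1251  0.025 ]
sealer 0.8 [239.4 213.1] [0.573  0.0166 0.    ]
sealer 0.29 [265.1 174.1] [ 0.573  -0.1634  0.    ]
jar 0.67 [260.4 218.5] [0.4997 0.0237 0.025 ]
stopper 0.5 [188.7 234.8] [0.6537 0.1615 0.025 ]
wash_bottle 0.57 [151.2 298.7] [0.6444 0.351  0.    ]
beaker 0.62 [267.1 125.7] [ 0.6741 -0.3944  0.    ]
tape_roll 0.72 [165.9 204.3] [0.7918 0.0856 0.    ]
1.2 [ 0.1818 -0.65    0.2243] [[ 0.963   0.2693  0.    ]
 [ 0.2693 -0.963   0.0001]
 [ 0.     -0.     -1.    ]] [ 0.2538 -0.2113 -0.0176] 0.09386276312235337
```

View pics/top0.png

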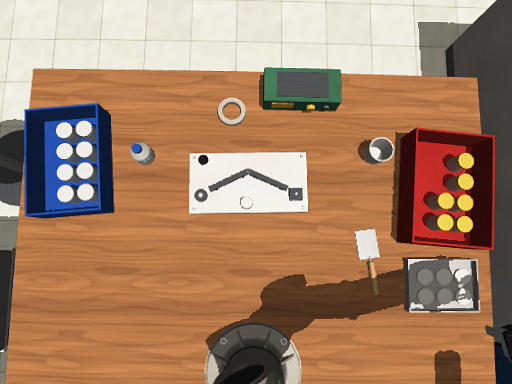

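View pics/side0.png

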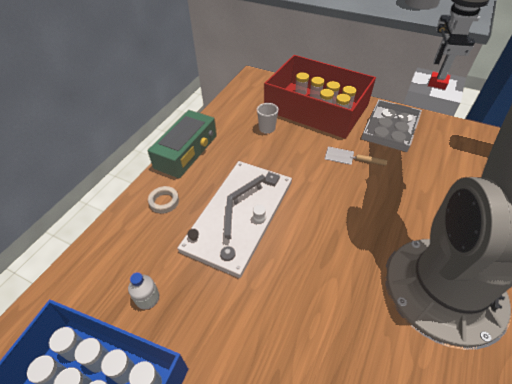

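The top view shows the bed at about (248,183), with the round nut at the left (+y) end (200,195), the square block at the right end (295,194) and the apex at (248,171). The side view agrees: nut (228,254), block (272,179). So the trace runs left to right. Next I'll refine the pose with a model fit.

```bash
cat > fit.py <<'E'
from h import *
from scipy.optimize import minimize
np.set_printoptions(precision=4,suppress=True)
a=np.radians(65); L=.13
def w(p,q): c,s=np.cos(p[2]),np.sin(p[2]); return np.array([p[0]+c*q[0]-s*q[1],p[1]+s*q[0]+c*q[1]])
A=np.array([.028,0]); EL=A+L*np.array([-np.cos(a),np.sin(a)]); ER=A+L*np.array([-np.cos(a),-np.sin(a)])
K=8
def mask(s,p):
    m=np.zeros((384*K//4,512*K//4),np.uint8)
    for E in(EL,ER):
        d=(E-A)/L; n=np.array([-d[1],d[0]])*.008
        P=[np.r_[w(p,q),z] for z in(.056,.07) for q in(A+n,A-n,E+n,E-n)]
        px=np.array([proj(s,x) for x in P]); h=cv2.convexHull((px.astype(np.float32)+.5)*2)
        cv2.fillConvexPoly(m,np.round(h*16).astype(np.int32),1,shift=4)
    return cv2.resize(m.astype(np.float32),(512,384),interpolation=cv2.INTER_AREA)
M=[]
for c in("top","side"):
    s=optics.snapshot(c); r=regions_of(c,"bar")[0]; M.append((s,r["region"].astype(np.float32))); print(c,r["conf"],r["region"].sum())
def cost(p,MM): return sum(1-np.minimum(mask(s,p),m).sum()/np.maximum(mask(s,p),m).sum() for s,m in MM)
for MM in(M[:1],M[1:],M):
    r=min((minimize(cost,[.57,.022,y0],args=(MM,),method="Nelder-Mead",options=dict(initial_simplex=np.array([[.57,.022,y0]]*4)+np.vstack([np.zeros(3),np.diag([.008,.008,.05])]))) for y0 in(-.05,.05)),key=lambda r:r.fun)
    p=r.x; print(r.fun,p,"L",w(p,EL),"A",w(p,A),"R",w(p,ER), "nut",w(p,EL+.032*(EL-A)/L),"blk",w(p,ER+.032*(ER-A)/L))
for i,(s,m) in enumerate(M):
    im=s["image"][:,:,::-1].copy(); im=cv2.resize(im,None,fx=4,fy=4,interpolation=cv2.INTER_CUBIC)
    mk=cv2.resize(mask(s,p),None,fx=4,fy=4); cs,_=cv2.findContours((mk>.5).astype(np.uint8),0,1); cv2.drawContours(im,cs,-1,(0,0,255),1)
    c=(proj(s,np.r_[w(p,A),.06])*4).astype(int); cv2.imwrite(f"pics/fit{i}.png",im[c[1]-200:c[1]+280,c[0]-300:c[0]+300])
E
python3 fit.py; cd pics; python3 -c "
import cv2,numpy as np
cv2.imwrite('fit.png',cv2.resize(np.hstack([cv2.imread('fit0.png'),cv2.imread('fit1.png')]),(800,320)))"
```

```text
top 0.67 402
side 0.7 479
1.0 [ 0.57   0.022 -0.05 ] L [0.549 0.141] A [0.598  0.0206] R [ 0.5372 -0.0943] nut [0.5369 0.1707] blk [ 0.5222 -0.1226]
0.17085862159729004 [0.5725 0.0199 0.0355] L [0.5414 0.1367] A [0.6005 0.0209] R [ 0.5497 -0.0988] nut [0.5268 0.1652] blk [ 0.5372 -0.1283]
1.17085862159729 [0.5725 0.0199 0.0355] L [0.5414 0.1367] A [0.6005 0.0209] R [ 0.5497 -0.0988] nut [0.5268 0.1652] blk [ 0.5372 -0.1283]
```

View pics/fit.png

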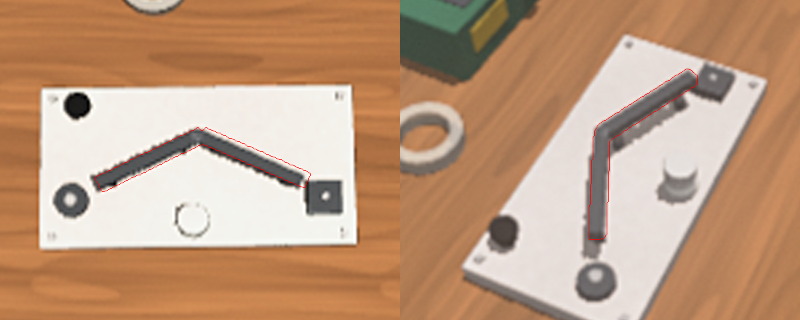

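The overlay shows the side fit is good. The top network mask was wrong, since there was no overlap. In the top view the outline sits about 1–2 px (around 4 mm) to the right of the bar. I'll refit the top view with a dark threshold, and start the arm moving now.

```bash
sed -i 's/^def cost/s,m=M[0]; near=cv2.dilate(mask(s,[.5725,.0199,.0355]),np.ones((9,9)))>0\nM[0]=(s,np.where(near,np.clip((215.-s["image"].mean(2))\/130,0,1),0).astype(np.float32))\nprint(M[0][1].sum())\n&/' fit.py; sed -i 's/(-.05,.05)/(-.02,.06)/' fit.py; python3 fit.py;  cd pics; python3 -c "
import cv2,numpy as np
cv2.imwrite('fitb.png',cv2.resize(np.hstack([cv2.imread('fit0.png'),cv2.imread('fit1.png')]),(800,320)))"
```

```text
top 0.63 476
side 0.63 553
543.5513
0.17852526903152466 [0.5708 0.0263 0.0188] L [0.5417 0.1436] A [0.5988 0.0268] R [ 0.5461 -0.092 ] nut [0.5276 0.1723] blk [ 0.5331 -0.1213]
0.09182816743850708 [0.5721 0.0205 0.0307] L [0.5416 0.1375] A [0.6001 0.0214] R [ 0.5488 -0.0981] nut [0.5272 0.166 ] blk [ 0.5362 -0.1275]
0.37754106521606445 [0.571  0.0242 0.033 ] L [0.5402 0.141 ] A [0.5989 0.0251] R [ 0.5479 -0.0945] nut [0.5257 0.1696] blk [ 0.5354 -0.1239]
```

View pics/fitb.png

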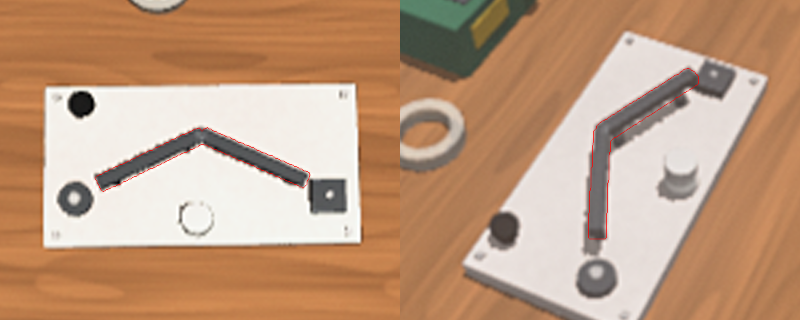

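Emit:
{"method": "arm_command", "body": {"steps": [[[0.8,0.8,0],0],[[1,1,0],0],[[1,1,0],0],[[1,1,0],0],[[1,1,0],0],[[1,1,0],0],[[1,1,0],0],[[1,1,0],0],[[1,1,0],0],[[1,1,0],0],[[1,1,0],0],[[0.5,1,0],0],[[0.5,1,0],0],[[0.5,1,0],0],[[0,1,0],0],[[0,1,0],0]], "claw": 0, "grip_force": 5}}

```text
t: 3.2
ee_pos: [0.4896, -0.2538, 0.2242]
tool_rot: [[0.963, 0.27, 0.0], [0.27, -0.963, 0.0], [0.0, -0.0, -1.0]]
contact_force: [1.0, 0.7, 0.6]
grip_width: 0.0007
grasp_force: 0.0
```

The combined fit now lines up in both views. The bed yaw is about 0.03, with the left end at (0.540,0.141), the apex at (0.599,0.025) and the right end at (0.548,-0.095). I'm going above the left end.

Emit:
{"method": "arm_command", "body": {"steps": [[[0.13,0.98,0],0],[[0.13,0.98,0],0],[[0.13,0.98,0],0],[[0.13,0.98,0],0],[[0.13,0.98,0],0],[[0.13,0.98,0],0],[[0.13,0.98,0],0],[[0.13,0.98,0],0],[[0.13,0.98,0],0],[[0.13,0.98,0],0],[[0.13,0.98,0],0],[[0.13,0.98,0],0],[[0.13,0.98,0],0],[[0.13,0.98,0],0],[[0.13,0.98,0],0],[[0.08,1,0],0],[[0,0,-1],0],[[0,0,-1],0],[[0,0,-1],0],[[0,0,-0.8],0]]}}

```text
t: 5.2
ee_pos: [0.5398, 0.1374, 0.128]
tool_rot: [[0.963, 0.269, -0.001], [0.269, -0.963, -0.0], [-0.001, -0.0, -1.0]]
contact_force: [-0.1, 0.4, -0.3]
grip_width: 0.0004
grasp_force: 0.0
```

```bash
python3 - <<'E'
from h import *
np.set_printoptions(precision=4,suppress=True)
o=sensors.observe(); print(o["ee_pos"],o["contact_force"]); T=np.array(o["ee_pos"])
ims=[]
L=[.5402,.141];A=[.5989,.0251];R=[.5479,-.0945]
for c in("top","side"):
    s=optics.snapshot(c); im=cv2.resize(s["image"][:,:,::-1],None,fx=5,fy=5,interpolation=cv2.INTER_CUBIC)
    def dot(P,col): cv2.circle(im,tuple(((proj(s,P)+.5)*5).astype(int)),3,col,-1)
    for q in(L,A,R): dot(q+[.07],(0,0,255))
    dot(T-[0,0,.019],(0,255,0)); 
    k=((proj(s,L+[.08])+.5)*5).astype(int); k=np.maximum(k,200); ims.append(im[k[1]-200:k[1]+200,k[0]-200:k[0]+200])
cv2.imwrite("pics/near.png",np.hstack(ims))
E
```

```text
[0.5398 0.1374 0.128 ] [-0.1428  0.3516 -0.2642]
```

View pics/near.png

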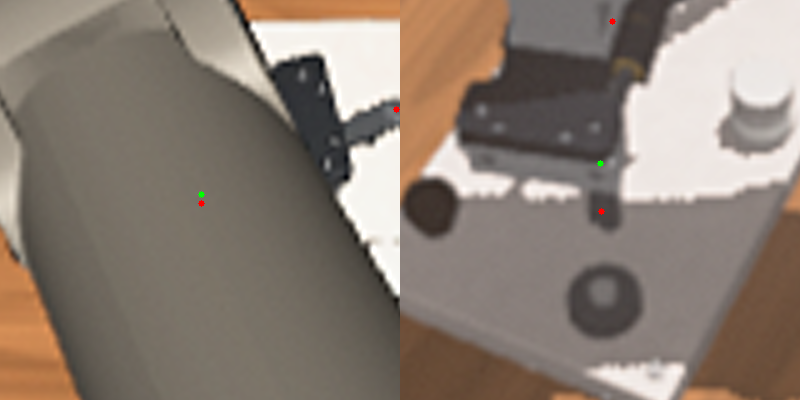

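The fingertips (green) are above the left bar end (red). In the side view the red dot lies on the end of the metal. I'll press down gently.

Emit:
{"method": "arm_command", "body": {"steps": [[[0.02,0.06,-0.7],0],[[0,0,-0.6],0],[[0,0,-0.16],0],[[0,0,0],0],[[0,0,-0.08],0],[[0,0,-0.08],0],[[0,0,-0.08],0],[[0,0,-0.06],0],[[0,0,0],0],[[0,0,0],0]]}}

```text
t: 6.3
ee_pos: [0.5408, 0.139, 0.0854]
tool_rot: [[0.963, 0.269, 0.0], [0.269, -0.963, 0.0], [0.0, -0.0, -1.0]]
contact_force: [0.3, -1.0, 1.5]
grip_width: 0.0005
grasp_force: 0.9
```

Emit:
{"method": "arm_command", "body": {"steps": [[[-0.02,0.06,-0.04],0],[[0,0,-0.03],0],[[0,0,0],0],[[0,0,0],0]]}}

```text
t: 6.7
ee_pos: [0.5401, 0.1405, 0.0835]
tool_rot: [[0.963, 0.269, -0.0], [0.269, -0.963, 0.0], [0.0, -0.0, -1.0]]
contact_force: [0.7, -0.8, 2.4]
grip_width: 0.0005
grasp_force: 1.4
```

Emit:
{"method": "arm_command", "body": {"steps": [[[0.12,-0.24,0],0],[[0.12,-0.24,0],0],[[0.12,-0.24,0],0],[[0.12,-0.24,0],0],[[0.12,-0.24,0],0],[[0.12,-0.24,0],0],[[0.12,-0.24,0],0],[[0.12,-0.24,0],0]]}}

```text
t: 7.5
ee_pos: [0.5643, 0.092, 0.0835]
tool_rot: [[0.963, 0.269, -0.0], [0.269, -0.963, 0.0], [-0.0, -0.0, -1.0]]
contact_force: [-0.7, 1.8, 2.8]
grip_width: 0.0005
grasp_force: 1.4
```

Emit:
{"method": "arm_command", "body": {"steps": [[[0.126,-0.244,0],0],[[0.126,-0.244,0],0],[[0.126,-0.244,0],0],[[0.126,-0.244,0],0],[[0.126,-0.244,0],0],[[0.126,-0.244,0],0],[[0.126,-0.244,0],0],[[0.126,-0.244,0],0],[[0.126,-0.244,0],0],[[0.126,-0.244,0],0],[[0.126,-0.244,0],0],[[0,0,0],0]]}}

```text
t: 8.7
ee_pos: [0.5993, 0.024, 0.0835]
tool_rot: [[0.963, 0.268, 0.0], [0.268, -0.963, -0.0], [0.0, 0.001, -1.0]]
contact_force: [2.0, -2.4, 2.5]
grip_width: 0.0004
grasp_force: 1.4
```

```bash
python3 - <<'E'
from h import *
T=np.array(sensors.observe()["ee_pos"]); print(T)
s=optics.snapshot("side"); im=cv2.resize(s["image"][:,:,::-1],None,fx=6,fy=6,interpolation=cv2.INTER_CUBIC)
def px(P): return tuple(((proj(s,P)+.5)*6).astype(int))
for q in([.5402,.141],[.5989,.0251],[.5479,-.0945]): cv2.circle(im,px(q+[.0645]),3,(0,0,255),-1)
cv2.circle(im,px(T-[0,0,.019]),3,(0,255,0),-1)
k=px([.57,.02,.065]); cv2.imwrite("pics/apex.png",im[k[1]-300:k[1]+280,k[0]-350:k[0]+400])
for n in("bar_end_right","bar_end_left","square_block"):
    for r in spot_point("side",n)[:1]: print(n,r["conf"],atz(s,r["xy"],.025 if n[0]=="s" else .0645))
E
```

```text
[0.59931845 0.02402482 0.08352086]
bar_end_right 0.7 [ 0.54618103 -0.09900839  0.0645    ]
bar_end_left 0.65 [0.54288108 0.13961483 0.0645    ]
square_block 0.63 [ 0.52698904 -0.11713242  0.025     ]
```

View pics/apex.png

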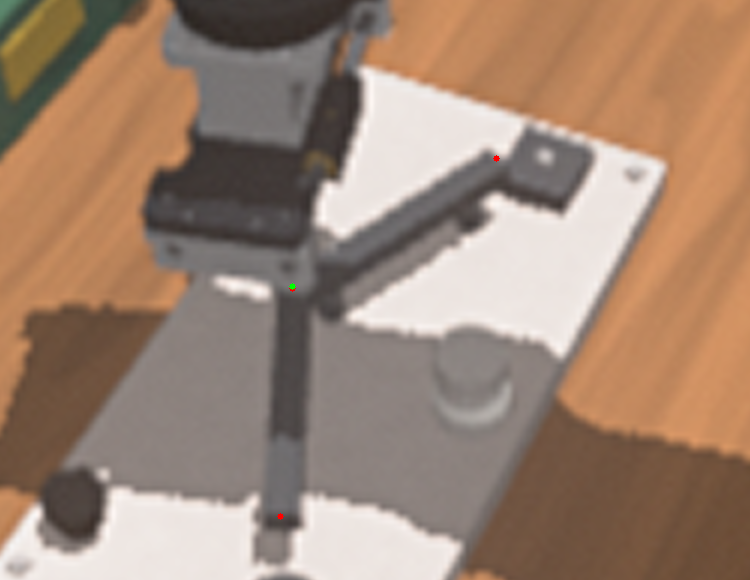

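The fingertips (green, 292,287) rest on the point of the V, and both end markers sit on the metal at (280,517) and (496,158). I'm continuing along the right arm.

Emit:
{"method": "arm_command", "body": {"steps": [[[-0.104,-0.24,0],0],[[-0.104,-0.24,0],0],[[-0.104,-0.24,0],0],[[-0.104,-0.24,0],0],[[-0.104,-0.24,0],0],[[-0.104,-0.24,0],0],[[-0.104,-0.24,0],0],[[-0.104,-0.24,0],0],[[-0.104,-0.24,0],0],[[-0.104,-0.24,0],0],[[-0.104,-0.24,0],0],[[-0.104,-0.24,0],0],[[-0.104,-0.24,0],0],[[-0.104,-0.24,0],0],[[-0.104,-0.24,0],0],[[-0.104,-0.24,0],0],[[-0.104,-0.24,0],0],[[-0.104,-0.24,0],0]]}}

```text
t: 10.7
ee_pos: [0.5517, -0.0831, 0.0835]
tool_rot: [[0.963, 0.269, -0.0], [0.269, -0.963, 0.0], [-0.0, -0.0, -1.0]]
contact_force: [1.1, 2.3, 2.7]
grip_width: 0.0004
grasp_force: 1.4
```

Emit:
{"method": "arm_command", "body": {"steps": [[[-0.1,-0.24,0],0],[[-0.1,-0.24,0],0],[[0,0,0],0],[[0,0,0],0]]}}

```text
t: 11.1
ee_pos: [0.5466, -0.0953, 0.0834]
tool_rot: [[0.963, 0.269, -0.001], [0.269, -0.963, -0.0], [-0.001, 0.0, -1.0]]
contact_force: [0.1, -2.0, 3.1]
grip_width: 0.0006
grasp_force: 1.4
```

```bash
python3 - <<'E'
from h import *
o=sensors.observe();T=np.array(o["ee_pos"]); print(o["t"],T,o["contact_force"])
s=optics.snapshot("side"); im=cv2.resize(s["image"][:,:,::-1],None,fx=6,fy=6,interpolation=cv2.INTER_CUBIC)
def px(P): return tuple(((proj(s,P)+.5)*6).astype(int))
cv2.circle(im,px(T-[0,0,.019]),3,(0,255,0),-1)
k=px([.57,.02,.065]); cv2.imwrite("pics/end.png",im[k[1]-300:k[1]+280,k[0]-350:k[0]+400])
E
```

```text
11.1 [ 0.54658238 -0.09528716  0.08342478] [ 0.13639379 -2.02227378  3.08149374]
```

View pics/end.png

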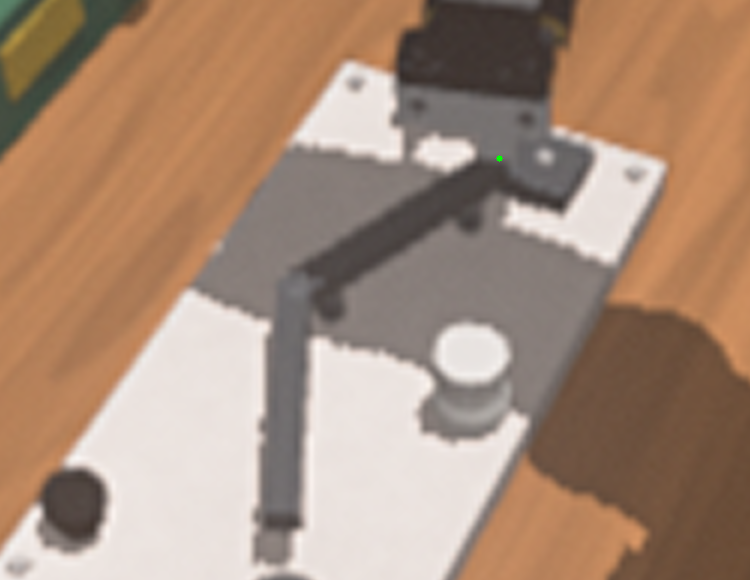

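The fingertips rest on the right bar end at (499,158), beside the square block, with about 5.5 mm of depression. The jar and stopper have not moved. I'm handing in.

```bash
python3 -c "
from bench import order; print(order.close_job())"
```

```text
the job is handed in; nothing more can be done
None
```

I traced the bar from the round-nut end, around the point of the V, to the square-block end, and handed the job in at about 11 s with the fingertips still holding there. The bar was about 5.5 mm down (3.6 mm at first touch), at 1.5–3 N. In the last side view the jar and stopper looked unmoved; the hand-in returned no verdict.

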